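# Raise the folding shaft rest and lay the gearbox shaft on the stand

## Robot

A 6-joint arm with a two-finger parallel gripper is mounted at the origin on the work surface. World frame = base frame: x ahead of the robot, y to its left, z up, the work surface at z = 0. Lengths are in m, angles in degrees, forces in N, time in s.
With the tool pointing down it reaches from about 0.25 to 0.725 m from the base axis. Payload 9.7 kg.
Tool frame: the origin (TCP) lies on the centre line of the jaws, within the pads' length; the fingertips stand 17 mm ahead of it and the grasp point (between the pads) lies 2 mm behind it (bot.tip_extent is the distance from the TCP to the fingertips, in m); z points along the fingers, y is the line along which they close (so a half turn about z gives the same grasp; the last joint's range is limited). The gripper opens to 85 mm and grips with 20 to 120 N. Pads are 22 mm wide; open, the fingers measure 114 mm over their backs; the gripper's body (76 mm by 85 mm) begins 54 mm behind the grasp point. The pads swing forward as they close: fully open they stand 13 mm farther back than shut.
Start: joints at [70.474, 4.979, 10.078, 95.1, 0, 90], TCP at [0.184, 0.518, 0.248] pointing down, gripper open.
Joint ranges: [-179.16, 179.16], [-48.56, 103.87], [-65.8, 70.77], [-126.05, 130.52], [-82.76, 87.17], [-180, 180]. Speed limits (degrees/s): [127.2, 127.2, 147.25, 180, 180, 180].

## Interface

Orientations are given as [roll, pitch, yaw] about the fixed x, y, z axes, in that order (R = Rz(yaw) Ry(pitch) Rx(roll)).
In Python, from workcell import bot gives the robot as it stands.
- The arm moves only by the tool carry_out, never from a script. Its argument "moves" is text: rows parted by semicolons, each of 7 numbers parted by spaces: the shift along the tool's x, y, z in mm, then the turn, a rotation vector about the tool's x, y, z in degrees, then the finger opening in mm, from 0 to 85.4. A call has 1 to 20 rows; each row is the pose to reach, as a shift and turn from the pose commanded when the call began, along the tool's axes at that moment; what a row does not reach only later rows make up. A row lasts 1/10 s, in which the tool goes at most 50 mm and 8.59 degrees, less where a joint would pass 70% of its speed; a pose out of reach is approached as far as the arm can. A call with a gripper value outside its range is refused whole. The fingers move at their own pace and stop on an object; "force" is the grip in N (left out, the last holds). Time passes only in rows, so rows that repeat a pose let the fingers close. It gives the time, the measured TCP pose, the force, the opening and the grip force at its end, in the units of the state.
- bot.get_obs(): the state, without advancing time (a new reading comes with each control period).
- bot.camera(name): name is "scene" or "side" or "wrist"; returns a dict with "img" (420x560x3 uint8, red, green, blue), "mtx" (3x3 intrinsics, pixels), "position" and "orientation" of the camera in the world; the wrist camera has in their place "mount" (4x4, takes a point from camera to tool coordinates, whose origin is the TCP and whose axes are the flange's). Camera axes: x right, y up, looking along -z (the intrinsics and any distortion apply to the point x, -y, -z); pixel columns grow to the right and rows downward; lengths in m; the calibration is good to about 2 mm. A picture is of the moment at which its call begins: read the wrist's pose just before it. There is no depth.
- bot.job_done(): hands the job in; it is judged then, once.
The state is a dict: "time": time; "q": joint angles; "qd": joint speeds; "joint_efforts": joint torques, N m; "ee_pos": TCP position; "tcp_rot": TCP orientation; "wrist_force": force on the tool from outside, world axes, zero at the start; "torque": the same for the moment, N m; "opening": finger opening in m; "grasp_force": force on a finger pad.
Only numpy, scipy, OpenCV 4.12 (cv2) and the standard library are available. Lean on these libraries where they do the work, as an engineer would, in place of code of your own. Each camera call takes 0.05 s, during which the arm holds its last target. There are 200 camera calls.

## Task

Swing the folding arm of the shaft stand up by its side handle, past upright, and ease it onto its stop, neither letting it drop nor forcing it, so that it holds open alone; let go of it. Then lift the gearbox shaft out of its tray and lower it gently across the two V rests, its thick middle between them, letting go only once you feel it touch down. Leave the spray can, screwdriver and dish where they are.

Things in the scene. Friction and masses are not known exactly. Their poses are not given: they have to be found in the camera images.
- stand: grey steel shaft stand screwed to the bench, its place and yaw varying: base plate 170 (x) x 180 (y) x 10 mm, origin under its centre, z up. At y = +65 mm a fixed post, at y = -65 mm a clevis with the folding arm, which lies folded towards the stand's -x and swings up and over towards +x about a level hinge along y.
- post: fixed post of the stand, 30 x 12 mm, its V rest on top; origin at its foot on the base plate, axes as the stand's
- cradle: V rest at the end of the folding arm, 150 mm from the hinge: two 36 x 12 x 6 mm plates at 90 degrees to each other, opening upward when the arm is on its stop (within 6 degrees); origin = swing_seat
- prop (a joint): angle of the folding arm (steel flat bar 26 x 12 mm, 620 g, centre of mass about 95 mm from the hinge): 0 = folded, 1 degree below to 11 degrees above level; grows as it swings up and over; 1.80 = on its stop, past upright. The hinge runs freely: short of upright gravity drops the arm back, past upright it drops on to the stop and stays there by its own weight.
- hinge (a point): point on the hinge axis in the arm's middle plane, 60 mm above the bench, at x = 0, y = -65 mm of the stand; axes as the stand's. The stop is set by a screw, differently each time: it lies 12 to 24 degrees past upright. It has a stiff rubber pad that gives some 0.008 rad for 10 N at the handle: to be felt, not forced (25 N is too much).
- handle (a point): where to pinch the handle: round steel, 16 mm diameter, parallel to the hinge, 115 mm from its axis, standing out 98 mm sideways from the arm towards the stand's -y, with a 22 mm end collar 4 mm thick. This point is on its axis, 60 mm from the arm's middle plane. Folded, it is 58 to 82 mm above the bench, free all round; its outside is a sleeve that spins freely, so a firm pinch can stay upright.
- swing_seat (a point): the line on which the axis of the shaft's 22 mm journal lies once it rests in the arm's V rest (15.6 mm above the bottom of the V; V mouth 42 mm wide, its tips 14 mm above this point; V rest 12 mm thick along the shaft)
- post_seat (a point): the same point for the fixed post's V rest, 203 mm above the bench, 130 mm from swing_seat along the stand's y. The two seats may differ by up to 15 mm in the stand's x and 7 mm in height, as the stop is set.
- shaft_mid (a point): centre of the loose steel gearbox shaft, 200 mm long along its own y, both ends alike: journals 22 mm in diameter, thick middle 30 mm in diameter and 90 mm long; 0.4 to 0.8 kg. At the start it lies level, 45 mm above the bench, in V blocks in the tray. On the stand, either way round, the thick middle must lie between the rests, with 14 mm of play each way.
- tray: fixed aluminium tray 120 (x) x 260 (y) x 18 mm, origin under its centre, two V blocks at y = +-80 mm whose tips stand 60 mm above the bench carry the shaft along y
- spray_can: bystander: loose can, 66 mm diameter, 190 mm high, origin under its centre
- screwdriver: bystander: loose screwdriver 200 mm long lying on the bench
- dish: bystander: loose steel dish, 100 mm diameter, 30 mm high
Not all that is in view belongs to the job. Leave any purple or turquoise look-alike of the part that bears shaft_mid alone.

How it is judged:
By the outcome, as a careful person would: the job done as asked, in the order asked, and still so for the second after the job is handed in, with the robot touching nothing.
It also fails if it takes over 58 s, if anything falls off the work surface, if the arm or the gripper's body presses on something with over 40 N, if the wrist force passes 120 N, or if a joint passes its speed limit or range.

## Working session

There is one attempt and no reset: what is moved stays moved. The work goes in short steps, Python scripts to look and compute and a tool call to move; the robot and the scene stay as the last step left them, time stands still between calls to the robot, and variables do not carry over. Pictures are saved under pics/ and viewed, at most 12 in all, crops included, and the job is handed in when it is done.

Besides the shell and the picture viewer there is one more tool, called after "Call:" as name(argument=value, ...) on one line, values as JSON. carry_out: Moves the arm, as the interface text tells. Its arguments: {"type":"object","properties":{"moves":{"type":"string"},"force":{"type":"number"}},"required":["moves"]}

```bash
mkdir -p pics; ls
cat > h.py <<'E'
import numpy as np, cv2
from workcell import bot
from scipy.spatial.transform import Rotation as R
def snap(n,f=None):
    o=bot.get_obs(); c=bot.camera(n); c['obs']=o
    if f: cv2.imwrite('pics/'+f,c['img'][:,:,::-1])
    np.save('pics/%s.npy'%(f or n),c,allow_pickle=True)
    return c
E
python3 - <<'E'
from h import *
for n in ['scene','side','wrist']:
    c=snap(n,n+'0.png'); print({k:v for k,v in c.items() if k not in('img','obs')})
print(bot.get_obs())
a=cv2.imread('pics/scene0.png');b=cv2.imread('pics/side0.png')
E
```

```text
pics
{'mtx': array([[484.8296164 ,   0.        , 274.0092645 ],
       [  0.        , 484.8296164 , 209.55875139],
       [  0.        ,   0.        ,   1.        ]]), 'position': array([ 1.11438052, -0.61607617,  1.25246511]), 'orientation': array([36.309247  , -0.41314947, 48.16763544])}
{'mtx': array([[467.1644112 ,   0.        , 283.36089928],
       [  0.        , 467.1644112 , 214.37990328],
       [  0.        ,   0.        ,   1.        ]]), 'position': array([0.24167286, 0.95280834, 1.26754971]), 'orientation': array([  42.89181762,   -0.35209676, -164.22978788])}
{'mtx': array([[301.83210593,   0.        , 284.5848123 ],
       [  0.        , 301.83210593, 206.49864871],
       [  0.        ,   0.        ,   1.        ]]), 'mount': array([[-3.33072420e-04,  9.44342384e-01,  3.28964058e-01,
         8.44735623e-02],
       [ 9.99999561e-01,  6.02460817e-04, -7.16968932e-04,
         7.86134476e-04],
       [-8.75252105e-04,  3.28963675e-01, -9.44342170e-01,
        -1.25150687e-01],
       [ 0.00000000e+00,  0.00000000e+00,  0.00000000e+00,
         1.00000000e+00]])}
{'time': 0.15, 'q': array([7.04730274e+01, 5.00483578e+00, 1.00461022e+01, 9.50987948e+01,
       5.32344460e-04, 9.00001118e+01]), 'qd': array([ 0.09006818, -0.07033956,  0.04189987, -0.01945396, -0.03788448,
        0.08745996]), 'joint_efforts': array([-3.12215934e-05, -5.20763755e+01,  4.65044904e+01,  1.38489777e-02,
       -8.00133762e-06, -1.13158677e-05]), 'ee_pos': array([0.18378746, 0.51823179, 0.24774749]), 'tcp_rot': array([-1.79942472e+02, -5.32231952e-04,  1.60472915e+02]), 'wrist_force': array([ 0.3459128 ,  0.24466911, -0.0975353 ]), 'torque': array([-0.0145571 , -0.01167492, -0.02160401]), 'grasp_force': 0.0, 'opening': 0.08565403501039831}
```

View pics/scene0.png

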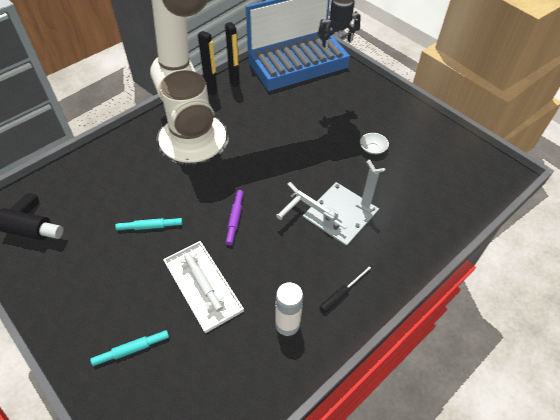

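View pics/side0.png

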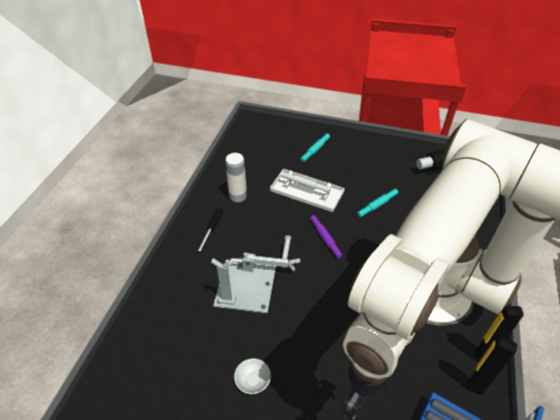

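Scene view: the silver shaft lies in the white tray at (205,280). Look-alikes are purple (235,217) and turquoise (149,224) and (130,348). The stand plate is at (343,212), post top (374,168), handle (290,206), cradle end about (292,187), can (289,310), screwdriver (345,290), dish (374,145). I choose the silver shaft in the tray and check it in a close crop.

Run:
```python
import cv2,numpy as np
a=cv2.imread('pics/scene0.png');b=cv2.imread('pics/side0.png')
def cr(i,x,y,w=100,h=75,s=4): return cv2.resize(i[y:y+h,x:x+w],None,fx=s,fy=s,interpolation=cv2.INTER_CUBIC)
# scene stand 270..395 x 155..245 ; tray 160..248
o=np.vstack([np.hstack([cr(a,275,155,120,90,10/3),cr(b,205,230,100,75)]),
             np.hstack([cr(a,150,238,120,90,10/3),cr(b,260,155,100,75)])])
cv2.imwrite('pics/crop1.png',o)
```

```text
(no output)
```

View pics/crop1.png

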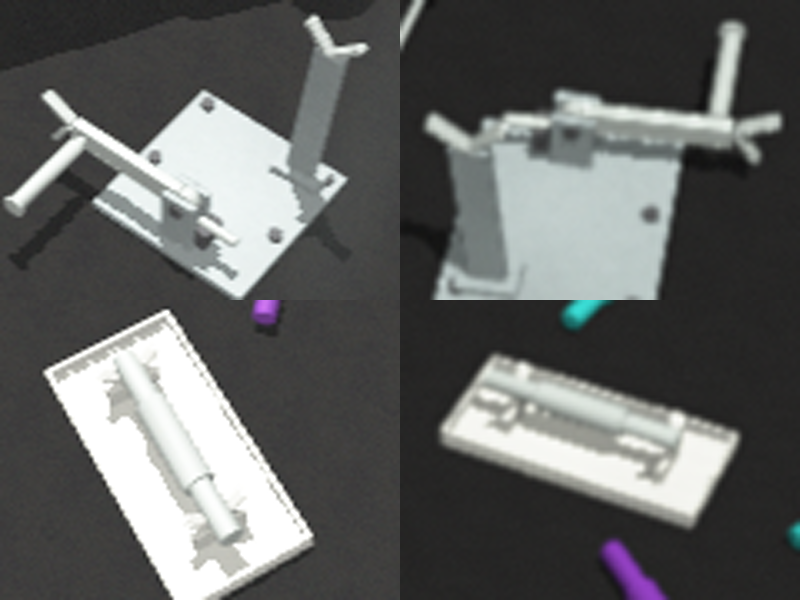

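The crop confirms it: a grey stepped shaft on V blocks in the tray, scene ends at crop (118,352) and (235,535). The handle collar is at scene crop (15,205) and side crop (732,28), and the post V is on top at right.

```bash
cat >> h.py <<'E'
def ray(c,px):
    K=np.asarray(c['mtx']); d=np.array([(px[0]-K[0,2])/K[0,0],-(px[1]-K[1,2])/K[1,1],-1])
    if 'mount' in c:
        o=c['obs'];Rt=R.from_euler('xyz',o['tcp_rot'],degrees=True).as_matrix();M=c['mount']
        return Rt@M[:3,3]+o['ee_pos'],Rt@M[:3,:3]@d
    return np.array(c['position']),R.from_euler('xyz',c['orientation'],degrees=True).as_matrix()@d
def onz(c,px,z):
    p,d=ray(c,px); return p+d*(z-p[2])/d[2]
def proj(c,P):
    o,_=ray(c,(0,0)); M=np.stack([ray(c,(0,0))[1],ray(c,(1,0))[1],ray(c,(0,1))[1]],1)
    a=M[:,0];K=np.stack([M[:,1]-a,M[:,2]-a,a],1); s=np.linalg.solve(K,np.asarray(P)-o); return s[:2]/s[2]
def tri(c1,p1,c2,p2):
    a,d=ray(c1,p1);b,e=ray(c2,p2)
    s=np.linalg.lstsq(np.stack([d,-e],1),b-a,rcond=None)[0]
    x,y=a+s[0]*d,b+s[1]*e; return (x+y)/2,np.linalg.norm(x-y)
def load(f): return np.load('pics/%s.npy'%f,allow_pickle=True).item()
E
python3 - <<'E'
from h import *
np.set_printoptions(precision=4,suppress=True)
s=load('scene0.png');d=load('side0.png')
A=lambda u,v:(275+u*.3,155+v*.3); B=lambda u,v:(205+(u-400)/4,230+v/4)
C=lambda u,v:(150+u*.3,238+(v-300)*.3); D=lambda u,v:(260+(u-400)/4,155+(v-300)/4)
P=[onz(s,A(*p),.01) for p in [(205,90),(348,178),(240,298),(95,205)]]
for p in P:print('corner',p)
print([np.linalg.norm(P[i]-P[(i+1)%4]) for i in range(4)],sum(P)/4)
for n,a,b in [('collar',(14,206),(732,27)),('root',(80,150),(720,112)),('hingeTop',(195,185),(575,100)),('postV',(335,53),(475,150)),('armtip cradle',(75,128),(738,133))]:
    print(n,*tri(s,A(*a),d,B(*b)))
for n,a,b in [('e1',(120,353),(680,430)),('e2',(233,535),(478,378)),('tray1',(45,372),(693,525)),('tray2',(168,312),(740,435)),('tray3',(313,543),(492,355))]:
    print(n,*tri(s,C(*a),d,D(*b)))
E
```

```text
corner [0.4931 0.2308 0.01  ]
corner [0.6597 0.2545 0.01  ]
corner [0.6839 0.0776 0.01  ]
corner [0.5218 0.051  0.01  ]
[np.float64(0.16829962311222715), np.float64(0.1785051219720854), np.float64(0.1642077681307475), np.float64(0.18210597198026712)] [0.5896 0.1535 0.01  ]
collar [ 0.4971 -0.0324  0.0608] 0.0023568989818868557
root [0.4858 0.0568 0.0578] 0.008799943573871052
hingeTop [0.5959 0.0939 0.0809] 0.007796088707976907
postV [0.6211 0.2287 0.1803] 0.008033679214319795
armtip cradle [0.465  0.0721 0.0574] 0.00581560304428
e1 [ 0.4115 -0.3165  0.0516] 0.002400587245417932
e2 [ 0.612  -0.3447  0.0446] 0.00795834172834844
tray1 [ 0.3577 -0.3373 -0.0584] 0.07636925054641353
tray2 [ 0.3814 -0.277   0.0717] 0.0706201250646161
tray3 [ 0.6321 -0.3237  0.0718] 0.07252809452046459
```

Call:
carry_out(moves="-461 -378 0 0 0 62.5 85;-461 -378 0 0 0 62.5 85;-461 -378 0 0 0 62.5 85;-461 -378 0 0 0 62.5 85;-461 -378 0 0 0 62.5 85;-461 -378 0 0 0 62.5 85;-461 -378 0 0 0 62.5 85;-461 -378 0 0 0 62.5 85;-461 -378 0 0 0 62.5 85;-461 -378 0 0 0 62.5 85;-461 -378 0 0 0 62.5 85;-461 -378 0 0 0 62.5 85;-461 -378 48 0 0 62.5 85;-461 -378 48 0 0 62.5 85;-461 -378 48 0 0 62.5 85;-461 -378 48 0 0 62.5 85")

```text
time: 1.75
ee_pos: [0.4925, 0.0087, 0.2028]
tcp_rot: [179.8, 0.0, 98.0]
wrist_force: [-0.2, 0.0, -0.3]
opening: 0.085
grasp_force: 0.0
```

Run:
```python
from h import *
c=snap('wrist','w1.png'); print(c['obs']['ee_pos'],c['obs']['tcp_rot'],c['obs']['time'],c['obs']['wrist_force'])
cv2.imwrite('pics/w1b.png',cv2.resize(c['img'][:,:,::-1],(784,588)))
```

```text
[0.49252397 0.00873088 0.20279278] [1.79828166e+02 1.64583716e-02 9.80414264e+01] 1.75 [-0.24976547  0.01218507 -0.26268782]
```

View pics/w1b.png

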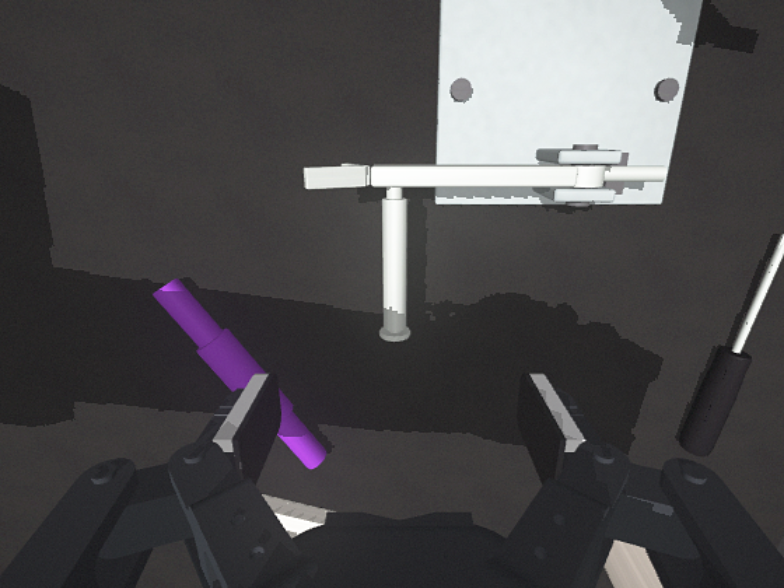

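The wrist view shows the handle between the jaws' lines: collar (395,332), root (396,195), arm along row 176, hinge about (588,176). The alignment is good.

Run:
```python
from h import *
np.set_printoptions(precision=4,suppress=True)
c=load('w1.png'); s=load('scene0.png');d=load('side0.png')
W=lambda u,v:(u/1.4,v/1.4); A=lambda u,v:(275+u*.3,155+v*.3); B=lambda u,v:(205+(u-400)/4,230+v/4)
print('collar s',tri(s,A(14,206),c,W(395,332)),'d',tri(d,B(732,27),c,W(395,332)))
for n,p,z in [('root',(396,195),.065),('collar',(395,332),.062),('hinge',(588,176),.073),('armend',(372,176),.07),('arm close hinge',(560,176),.07),('plateL',(436,203),.01),('plateR',(662,203),.01),('bolt1',(461,90),.012),('bolt2',(667,90),.012)]: print(n,onz(c,W(*p),z))
o=load('w1.png')['obs']
can=tri(s,(289,290),d,(235,158)); print('can',can)
```

```text
collar s (array([ 0.4971, -0.0309,  0.0586]), np.float64(9.188061833647033e-05)) d (array([ 0.4956, -0.0274,  0.0674]), np.float64(0.0019372758794453599))
root [0.4847 0.0631 0.065 ]
collar [ 0.4968 -0.0294  0.062 ]
hinge [0.5943 0.0905 0.073 ]
armend [0.469  0.0726 0.07  ]
arm close hinge [0.5792 0.0881 0.07  ]
plateL [0.5157 0.0551 0.01  ]
plateR [0.6826 0.0786 0.01  ]
bolt1 [0.5195 0.1327 0.012 ]
bolt2 [0.6586 0.1523 0.012 ]
can (array([ 0.744 , -0.2246,  0.1929]), np.float64(0.001727794486796395))
```

Call:
carry_out(moves="0 -1.5 50 0 0 0 85;0 -1.5 100 0 0 0 60;0 -1.5 141 0 0 0 50;0 -1.5 141 0 0 0 40;0 -1.5 141 0 0 0 10;0 -1.5 141 0 0 0 10;0 -1.5 141 0 0 0 10;0 -1.5 141 0 0 0 10", force=50)

```text
time: 2.6
ee_pos: [0.4907, 0.0077, 0.0625]
tcp_rot: [179.9, 0.0, 98.0]
wrist_force: [-9.0, -2.2, 4.5]
opening: 0.014
grasp_force: 48.6
```

Run:
```python
from h import *
c=snap('side','side1.png');c=snap('scene','scene1.png');c=snap('wrist','w2.png');print(c['obs'])
```

```text
{'time': 2.7, 'q': array([ 9.17953806e-01, -2.60775376e+00, -1.82225484e+01,  7.43202193e+01,
       -3.22405319e-02,  8.29343637e+01]), 'qd': array([-0.0425325 , -0.04159256, -0.03293564, -0.03434566, -0.02508516,
       -0.06567156]), 'joint_efforts': array([  0.69953643, -42.1767962 ,  48.80876541,  -3.77633661,
         0.41585919,   0.10379408]), 'ee_pos': array([0.49066297, 0.00771092, 0.0624883 ]), 'tcp_rot': array([1.79939473e+02, 3.99893671e-02, 9.79835507e+01]), 'wrist_force': array([-9.11138499, -1.49347123,  4.42888203]), 'torque': array([-0.33805547,  1.80829716,  0.11011125]), 'grasp_force': 48.638166189193726, 'opening': 0.013879901394342854}
```

Call:
carry_out(moves="0 -0.5 -3 0 0 0 10;0 -0.7 -6 0 0 0 10;0 0 -14 0 0 0 10;0 1.5 -21.9 0 0 0 10;0 3.4 -29.7 0 0 0 10;0 5.9 -37.3 0 0 0 10;0 8.9 -44.8 0 0 0 10;0 8.9 -44.8 0 0 0 10;0 8.9 -44.8 0 0 0 10")

```text
time: 3.65
ee_pos: [0.4987, 0.0088, 0.1051]
tcp_rot: [-179.9, 0.0, 98.0]
wrist_force: [-8.8, -1.9, -1.5]
opening: 0.0143
grasp_force: 49.5
```

Run:
```python
from h import *
o=bot.get_obs();print(o['wrist_force'],o['torque'],o['opening'],o['ee_pos'])
c=snap('wrist','w3.png')
cv2.imwrite('pics/w3b.png',cv2.resize(c['img'][:,:,::-1],(784,588)))
```

```text
[-8.7801715  -1.8560735  -1.54019857] [-0.36723998  1.72159761  0.05936856] 0.014319385778292998 [0.49868778 0.00883267 0.1050522 ]
```

View pics/w3b.png

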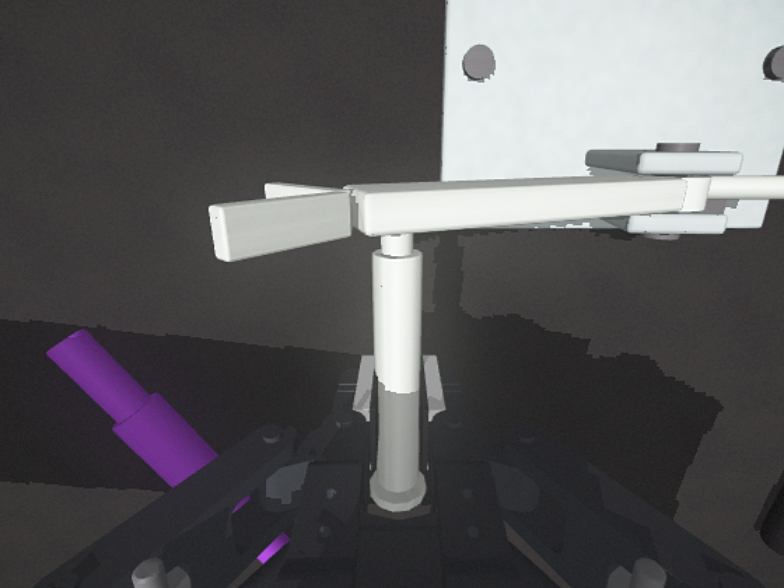

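The wrist view shows the handle firmly between the pads and the arm raised about 24°, with the cradle well clear on the left. I carry on along the arc, a little further out radially to relieve the 7 N of radial force.

Call:
carry_out(moves="0 -1.7 -1.2 0 0 0 10;0 1.9 -8.6 0 0 0 10;0 6 -15.7 0 0 0 10;0 10.6 -22.6 0 0 0 10;0 15.7 -29 0 0 0 10;0 21.2 -35.2 0 0 0 10;0 27.1 -40.9 0 0 0 10;0 27.1 -40.9 0 0 0 10;0 27.1 -40.9 0 0 0 10")

```text
time: 4.6
ee_pos: [0.5263, 0.0127, 0.1462]
tcp_rot: [180.0, 0.0, 98.0]
wrist_force: [-7.4, -1.5, 2.5]
opening: 0.0144
grasp_force: 50.2
```

Call:
carry_out(moves="0 5.1 -6.9 0 0 0 10;0 11.9 -11.8 0 0 0 10;0 19 -16.2 0 0 0 10;0 26.4 -20.2 0 0 0 10;0 34 -23.6 0 0 0 10;0 41.9 -26.4 0 0 0 10;0 50 -28.7 0 0 0 10;0 50 -28.7 0 0 0 10;0 50 -28.7 0 0 0 10")

```text
time: 5.5
ee_pos: [0.5759, 0.0197, 0.174]
tcp_rot: [180.0, 0.0, 98.0]
wrist_force: [-1.4, 2.0, 1.5]
opening: 0.0144
grasp_force: 50.3
```

Run:
```python
from h import *
c=snap('scene','s4.png');snap('wrist','w4.png')
i=c['img'][:,:,::-1];cv2.imwrite('pics/s4b.png',cv2.resize(i[110:260,230:430],None,fx=4,fy=4,interpolation=cv2.INTER_CUBIC))
```

```text
(no output)
```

View pics/s4b.png

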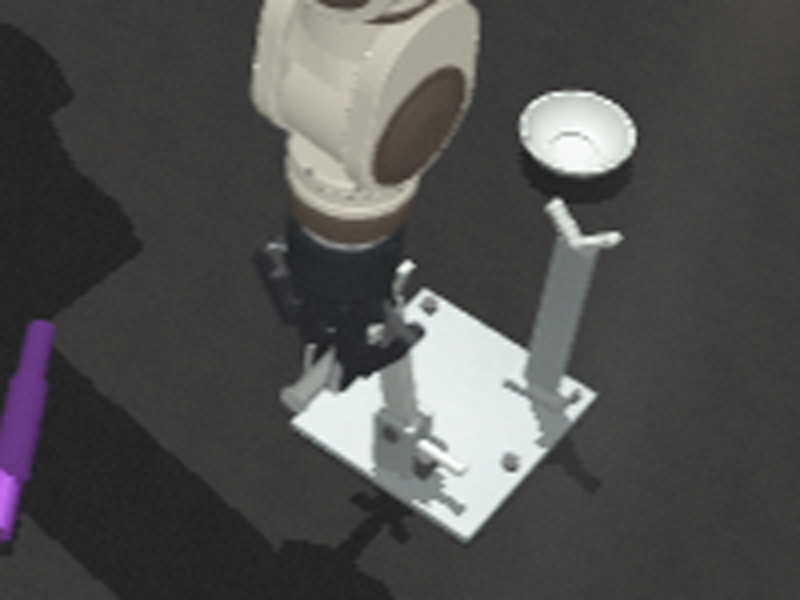

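The scene view shows the arm near upright with the handle held, and the cradle and post are clear of the gripper. I go past upright to 99°, then creep.

Call:
carry_out(moves="0 8.3 -0.8 0 0 0 10;0 16.6 -1.9 0 0 0 10;0 24.8 -2.5 0 0 0 10;0 33.2 -2.5 0 0 0 10;0 41.4 -1.9 0 0 0 10;0 47.6 -1.1 0 0 0 10;0 47.6 -1.1 0 0 0 10;0 47.6 -1.1 0 0 0 10")

```text
time: 6.4
ee_pos: [0.624, 0.0264, 0.1756]
tcp_rot: [179.8, 0.0, 98.0]
wrist_force: [1.8, 2.1, 4.6]
opening: 0.0142
grasp_force: 50.8
```

Call:
carry_out(moves="0 1 0.1 0 0 0 10;0 2 0.3 0 0 0 10;0 3 0.5 0 0 0 10;0 4.1 0.7 0 0 0 10;0 4.1 0.7 0 0 0 10")

```text
time: 6.9
ee_pos: [0.6279, 0.0269, 0.1748]
tcp_rot: [179.9, 0.0, 98.0]
wrist_force: [2.0, 2.0, 5.8]
opening: 0.014
grasp_force: 50.8
```

Call:
carry_out(moves="0 1 0.2 0 0 0 10;0 2 0.4 0 0 0 10;0 3 0.7 0 0 0 10;0 4.1 0.9 0 0 0 10;0 4.1 0.9 0 0 0 10")

```text
time: 7.4
ee_pos: [0.6306, 0.0273, 0.1741]
tcp_rot: [-180.0, 0.0, 98.0]
wrist_force: [-5.0, 1.4, 9.1]
opening: 0.0142
grasp_force: 51.2
```

Call:
carry_out(moves="0 0.5 0.1 0 0 0 10;0 1 0.2 0 0 0 10;0 1 0.2 0 0 0 10")

```text
time: 7.7
ee_pos: [0.631, 0.0273, 0.174]
tcp_rot: [-179.9, 0.0, 98.0]
wrist_force: [-8.7, -0.2, 10.7]
opening: 0.0141
grasp_force: 51.5
```

The stop is felt: force rises 3.7 N for 1 mm commanded while the arm barely moves. I ease off and let go.

Call:
carry_out(moves="0 -1 -0.2 0 0 0 10;0 -2 -0.4 0 0 0 10;0 -2 -0.4 0 0 0 10;0 -2 -0.4 0 0 0 20;0 -2 -0.4 0 0 0 30;0 -2 -0.4 0 0 0 40;0 -2 -0.4 0 0 0 50;0 -2 -0.4 0 0 0 60;0 -2 -0.4 0 0 0 60;0 -2 -0.4 0 0 0 60", force=50)

```text
time: 8.7
ee_pos: [0.6299, 0.0273, 0.1734]
tcp_rot: [-180.0, 0.0, 98.0]
wrist_force: [-0.3, 0.3, 0.5]
opening: 0.0598
grasp_force: 0.0
```

Call:
carry_out(moves="0 0 -50 0 0 0 60;0 0 -100 0 0 0 70;0 0 -150 0 0 0 85;0 0 -150 0 0 0 85;0 0 -150 0 0 0 85")

```text
time: 9.2
ee_pos: [0.6306, 0.0274, 0.3249]
tcp_rot: [179.8, 0.0, 98.0]
wrist_force: [0.5, 0.0, -1.0]
opening: 0.0848
grasp_force: 0.0
```

Run:
```python
from h import *
w=snap('wrist','w5.png');s=snap('scene','s5.png');d=snap('side','d5.png')
print(w['obs']['ee_pos'],w['obs']['tcp_rot'])
W=cv2.resize(w['img'][:,:,::-1],(800,600))[:, :]
S=cv2.resize(s['img'][130:240,270:400][:,:,::-1],None,fx=3,fy=3,interpolation=cv2.INTER_CUBIC)
cv2.imwrite('pics/w5b.png',W);
D=cv2.resize(d['img'][200:310,190:320][:,:,::-1],None,fx=3,fy=3,interpolation=cv2.INTER_CUBIC)
cv2.imwrite('pics/sd5.png',np.hstack([S,D]))
```

```text
[0.63056921 0.02736832 0.3249484 ] [1.79814865e+02 2.09236521e-02 9.79735907e+01]
```

View pics/w5b.png

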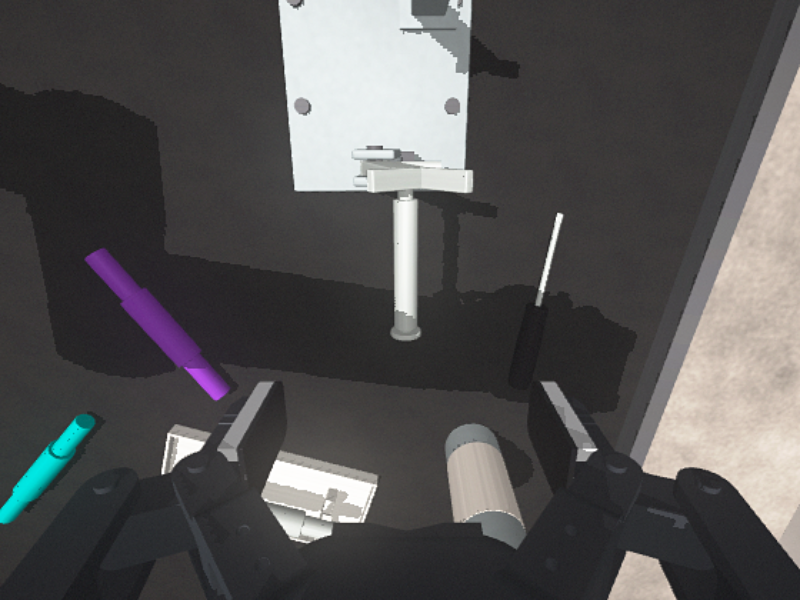

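View pics/sd5.png

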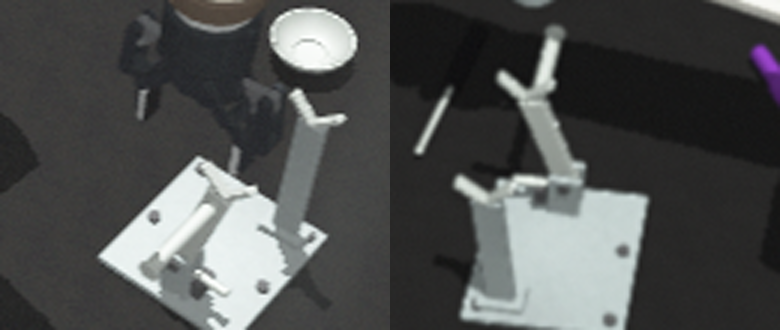

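The arm holds open past upright on its own: cradle V tips at (368,180) and (472,181) in the wrist view. I shift the wrist camera over both rests for the seats.

Call:
carry_out(moves="40 0 0 0 0 0 85;80 0 0 0 0 0 85;115 0 0 0 0 0 85;115 0 0 0 0 0 85;115 0 0 0 0 0 85")

```text
time: 9.85
ee_pos: [0.6135, 0.1419, 0.3219]
tcp_rot: [-179.9, 0.0, 98.1]
wrist_force: [1.0, -0.6, 0.2]
opening: 0.085
grasp_force: 0.0
```

Run:
```python
from h import *
w=snap('wrist','w6.png');print(w['obs']['ee_pos'],w['obs']['tcp_rot'])
cv2.imwrite('pics/w6b.png',cv2.resize(w['img'][50:330,180:380][:,:,::-1],None,fx=2.14,fy=2.14,interpolation=cv2.INTER_CUBIC))
```

```text
[0.61347993 0.14190768 0.3219277 ] [-1.79859149e+02  2.31996279e-02  9.80687151e+01]
```

View pics/w6b.png

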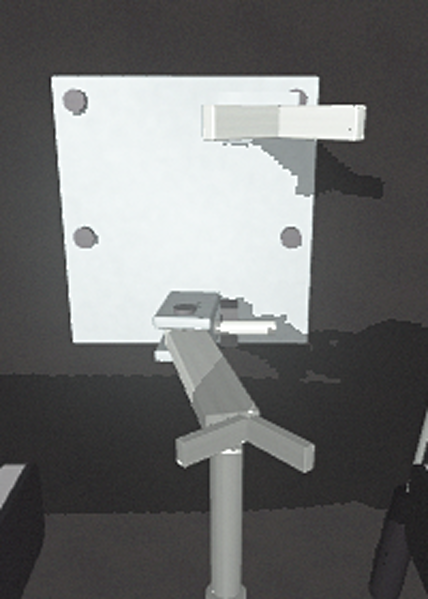

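The wrist view from above shows the post V crease at crop (278,122), its tips at columns 204 and 366, and the cradle crease at about (245,430) with tips at columns 178 and 313.

Run:
```python
from h import *
np.set_printoptions(precision=4,suppress=True)
w=load('w6.png');X=lambda u,v:(180+u/2.14,50+v/2.14)
w5=load('w5.png')
ex=np.array([np.cos(np.radians(8)),np.sin(np.radians(8)),0]);ey=np.array([-ex[1],ex[0],0])
H=np.array([.5955,.0915,.06])
def st(p): q=p-H; return np.array([q@ex,q@ey,q[2]+.06])
for n,p,z in [('plTL',(53,77),.01),('plTR',(318,77),.01),('plBL',(73,343),.01),('plBR',(309,343),.01),('post crease b',(278,107),.1874),('post crease f',(278,138),.1874),('post tipL',(203,122),.217),('post tipR',(366,122),.217),('cr crease',(245,430),.191),('cr tipL',(178,452),.22),('cr tipR',(313,458),.22)]:
    print(n,onz(w,X(*p),z),st(onz(w,X(*p),z)))
for n,p,z in [('tipL',(368,180),.22),('tipR',(472,181),.22),('crease',(421,180),.191)]:
    print(n,st(onz(w5,(p[0]*.7,p[1]*.7),z)))
```

```text
plTL [0.4925 0.2311 0.01  ] [-0.0825  0.1525  0.01  ]
plTR [0.6576 0.2544 0.01  ] [0.0842 0.1527 0.01  ]
plBL [0.5164 0.0547 0.01  ] [-0.0835 -0.0255  0.01  ]
plBR [0.6845 0.0786 0.01  ] [ 0.0864 -0.0252  0.01  ]
post crease b [0.6222 0.2306 0.1874] [0.0458 0.134  0.1874]
post crease f [0.6241 0.2195 0.1874] [0.0461 0.1228 0.1874]
post tipL [0.5957 0.2219 0.217 ] [0.0183 0.1291 0.217 ]
post tipR [0.6502 0.2296 0.217 ] [0.0734 0.1292 0.217 ]
cr crease [0.63   0.0956 0.191 ] [ 0.0348 -0.0007  0.191 ]
cr tipL [0.602  0.0971 0.22  ] [0.0073 0.0046 0.22  ]
cr tipR [0.6556 0.102  0.22  ] [0.061 0.002 0.22 ]
tipL [0.0071 0.     0.22  ]
tipR [ 0.0609 -0.0005  0.22  ]
crease [ 0.0356 -0.0022  0.191 ]
```

Seats in world: mid (0.6264, 0.1605, 0.2047), with the line at 93°. On to the shaft.

Call:
carry_out(moves="-454 -167 0 0 0 -74 85;-454 -167 0 0 0 -74 85;-454 -167 0 0 0 -74 85;-454 -167 0 0 0 -74 85;-454 -167 0 0 0 -74 85;-454 -167 0 0 0 -74 85;-454 -167 0 0 0 -74 85;-454 -167 0 0 0 -74 85;-454 -167 0 0 0 -74 85;-454 -167 60 0 0 -74 85;-454 -167 110 0 0 -74 85;-454 -167 110 0 0 -74 85;-454 -167 110 0 0 -74 85;-454 -167 110 0 0 -74 85")

```text
time: 11.3
ee_pos: [0.5109, -0.332, 0.214]
tcp_rot: [180.0, -0.0, 171.9]
wrist_force: [-0.0, -0.2, 0.3]
opening: 0.0851
grasp_force: 0.0
```

Run:
```python
from h import *
w=snap('wrist','w7.png');print(w['obs']['ee_pos'],w['obs']['tcp_rot'],w['obs']['wrist_force'])
cv2.imwrite('pics/w7b.png',cv2.resize(w['img'][:,:,::-1],(784,588)))
```

```text
[ 0.51085707 -0.33198711  0.21398087] [ 1.79984986e+02 -2.61061975e-02  1.71888629e+02] [-0.01932275 -0.23796602  0.32835774]
```

View pics/w7b.png

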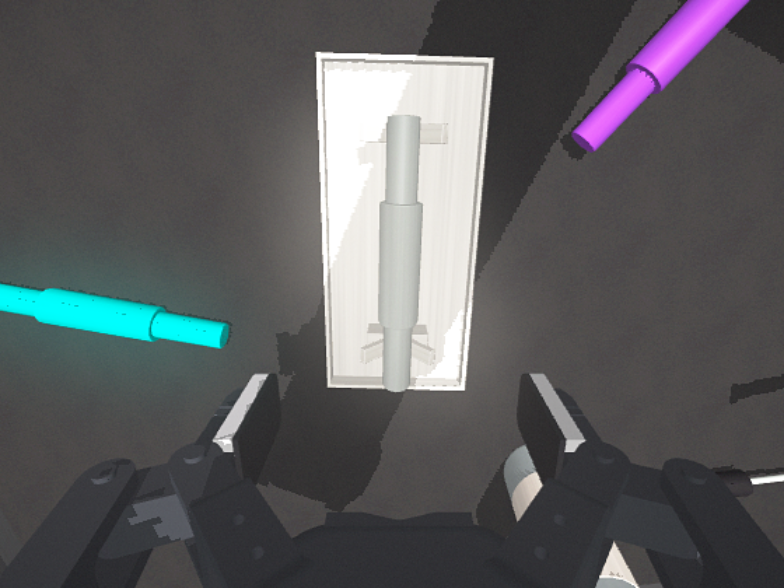

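The wrist view shows the shaft with journal ends at (404,117) and (396,390), and the thick middle between rows 203 and 328.

Run:
```python
from h import *
w=load('w7.png');X=lambda u,v:(u/1.4,v/1.4)
q=[onz(w,X(*p),z) for p,z in [((404,116),.056),((396.5,388),.050),((401,203),.058),((398.5,328),.058)]]
for p in q: print(p.round(4))
for a,b in (q[:2],q[2:]): d=a-b; print(np.linalg.norm(d[:2]),((a+b)/2).round(4),np.degrees(np.arctan2(d[1],d[0])))
```

```text
[ 0.4129 -0.3136  0.056 ]
[ 0.6088 -0.3466  0.05  ]
[ 0.4653 -0.3228  0.058 ]
[ 0.5541 -0.3372  0.058 ]
0.19857677931640647 [ 0.5108 -0.3301  0.053 ] 170.4344896931555
0.08997024556641793 [ 0.5097 -0.33    0.058 ] 170.8257232872046
```

Call:
carry_out(moves="1 2 50 0 0 1.3 85;1 2 100 0 0 1.3 85;1 2 140 0 0 1.3 75;1 2 169 0 0 1.3 60;1 2 169 0 0 1.3 50;1 2 169 0 0 1.3 40;1 2 169 0 0 1.3 20;1 2 169 0 0 1.3 20;1 2 169 0 0 1.3 20;1 2 169 0 0 1.3 20", force=70)

```text
time: 12.35
ee_pos: [0.5124, -0.3317, 0.0484]
tcp_rot: [-179.7, 0.3, 170.6]
wrist_force: [-0.6, -5.7, 2.0]
opening: 0.0283
grasp_force: 68.8
```

Call:
carry_out(moves="0 0 -10 0 0 0 20;0 0 -25 0 0 0 20;0 0 -60 0 0 0 20;0 0 -110 0 0 0 20;0 0 -160 0 0 0 20;0 0 -210 0 0 0 20;0 0 -240 0 0 0 20;0 0 -240 0 0 0 20;0 0 -240 0 0 0 20")

```text
time: 13.25
ee_pos: [0.5111, -0.3294, 0.2849]
tcp_rot: [-180.0, 0.1, 170.7]
wrist_force: [-0.4, -0.8, -7.2]
opening: 0.0282
grasp_force: 70.3
```

Run:
```python
from h import *
o=bot.get_obs();print(o)
w=snap('wrist','w8.png');snap('scene','s8.png')
```

```text
{'time': 13.25, 'q': array([-3.28031956e+01,  1.43323353e+01,  2.48475422e+01,  1.00443837e+02,
        7.16440599e-03, -2.34877602e+01]), 'qd': array([-0.05007575,  1.21614558, -3.49346867, -0.81596832, -0.02461792,
        0.10322738]), 'joint_efforts': array([ 3.32149764e-03, -6.89987826e+01,  5.24892104e+01,  4.22505140e-01,
       -3.35858778e-03,  1.18793150e-04]), 'ee_pos': array([ 0.51107016, -0.32936272,  0.28489814]), 'tcp_rot': array([-1.79978126e+02,  6.83115409e-02,  1.70684582e+02]), 'wrist_force': array([-0.39514252, -0.76690824, -7.18657975]), 'torque': array([ 0.01732485,  0.00726494, -0.02408883]), 'grasp_force': 70.30398845672607, 'opening': 0.028188194128894856}
```

Call:
carry_out(moves="-2 20 0 0 0 3 20;-4 55 0 0 0 8.5 20;-6 92 0 0 0 14 20;-9 130 0 0 0 20 20;-12 168 0 0 0 26 20;-14 206 0 0 0 32 20;-17 244 0 0 0 38 20;-20 282 0 0 0 44 20;-22 320 0 0 0 50 20;-25 358 0 0 0 56 20;-28 396 0 0 0 62 20;-31 434 0 0 0 68 20;-33 470 0 0 0 73 20;-34.5 495 0 0 0 76.5 20;-34.5 502 0 0 0 77.7 20;-34.5 502 0 0 0 77.7 20;-34.5 502 0 0 0 77.7 20;-34.5 502 0 0 0 77.7 20")

```text
time: 15.15
ee_pos: [0.626, 0.1595, 0.2838]
tcp_rot: [-179.9, 0.0, 93.0]
wrist_force: [-0.2, 0.3, -5.7]
opening: 0.0278
grasp_force: 70.3
```

Run:
```python
from h import *
w=snap('wrist','w9.png');print(w['obs']['ee_pos'],w['obs']['tcp_rot'],w['obs']['wrist_force'])
cv2.imwrite('pics/w9b.png',cv2.resize(w['img'][:,:,::-1],(784,588)))
```

```text
[0.6260115  0.15949243 0.28382635] [-1.79939158e+02  2.17645250e-02  9.29593362e+01] [-0.17943115  0.30925747 -5.73240285]
```

View pics/w9b.png

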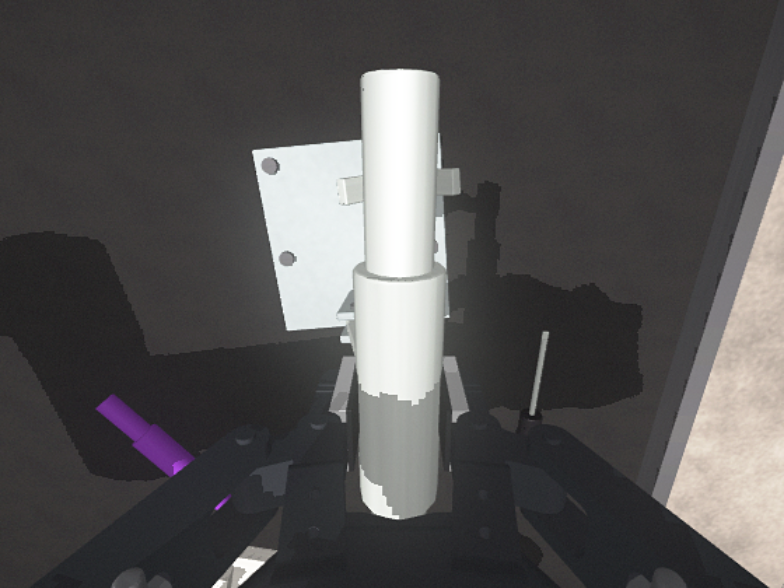

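The shaft is centred over the post V (tips 340 and 458, shaft at column 399). I lower it with feel.

Call:
carry_out(moves="0 0 15 0 0 0 20;0 0.3 32 0 -0.5 0 20;0 0.3 48 0 -1 0 20;0 0.3 60 0 -1 0 20;0 0.3 65 0 -1 0 20;0 0.3 65 0 -1 0 20;0 0.3 65 0 -1 0 20")

```text
time: 15.9
ee_pos: [0.6267, 0.1601, 0.2202]
tcp_rot: [179.9, 1.0, 93.0]
wrist_force: [0.5, 1.2, -5.9]
opening: 0.0278
grasp_force: 70.4
```

Call:
carry_out(moves="0 0 2 0 0 0 20;0 0 4 0 0 0 20;0 0 6 0 0 0 20;0 0 8 0 0 0 20;0 0 8 0 0 0 20")

```text
time: 16.4
ee_pos: [0.6264, 0.1602, 0.211]
tcp_rot: [-180.0, 1.0, 93.0]
wrist_force: [-0.0, -0.4, -5.6]
opening: 0.028
grasp_force: 70.4
```

Call:
carry_out(moves="0 0 1 0 0 0 20;0 0 2 0 0 0 20;0 0 3 0 0 0 20;0 0 3 0 0 0 20;0 0 3 0 0 0 20")

```text
time: 16.9
ee_pos: [0.6265, 0.1602, 0.209]
tcp_rot: [180.0, 1.0, 93.0]
wrist_force: [-3.3, 0.5, 0.1]
opening: 0.0275
grasp_force: 71.1
```

Call:
carry_out(moves="0 -0.4 0.5 0 0 0 20;0 -0.8 1 0 0 0 20;0 -0.8 1 0 0 0 20;0 -0.8 1 0 0 0 20")

```text
time: 17.3
ee_pos: [0.6257, 0.1602, 0.208]
tcp_rot: [180.0, 1.0, 93.0]
wrist_force: [-4.5, -0.1, 4.9]
opening: 0.0279
grasp_force: 71.5
```

Run:
```python
from h import *
o=bot.get_obs();print(o['wrist_force'],o['torque'],o['ee_pos'],o['tcp_rot'])
```

```text
[-4.5431194  -0.14473977  4.86791565] [-0.10353261  0.81880976 -0.07563565] [0.62571496 0.16017502 0.20799462] [179.96381726   0.98680041  92.97888051]
```

Call:
carry_out(moves="0 -0.8 0 0 0 0 20;0 -1.5 0 0 0 0 20;0 -1.5 0 0 0 0 20;0 -1.5 0 0 0 0 20")

```text
time: 17.7
ee_pos: [0.6253, 0.1602, 0.2079]
tcp_rot: [179.8, 1.0, 93.0]
wrist_force: [5.2, 0.9, 4.6]
opening: 0.0279
grasp_force: 71.5
```

Seated: firm both ways in x and supported in z. I go back half of that shift and open slowly.

Call:
carry_out(moves="0 0.7 -0.3 0 0 0 20;0 0.7 -0.3 0 0 0 28;0 0.7 -0.3 0 0 0 31;0 0.7 -0.3 0 0 0 34;0 0.7 -0.3 0 0 0 38;0 0.7 -0.3 0 0 0 46;0 0.7 -0.3 0 0 0 56;0 0.7 -0.3 0 0 0 60;0 0.7 -0.3 0 0 0 60", force=20)

```text
time: 18.6
ee_pos: [0.6249, 0.1601, 0.2077]
tcp_rot: [-180.0, 1.0, 93.0]
wrist_force: [-0.6, -0.9, 0.2]
opening: 0.0602
grasp_force: 0.0
```

Run:
```python
from h import *
o=bot.get_obs();print(o['wrist_force'],o['torque'],o['ee_pos'],o['tcp_rot'],o['grasp_force'])
```

```text
[-0.55865719 -0.86540325  0.17238213] [ 0.05072902  0.03215744 -0.01350639] [0.62493806 0.16006444 0.20766882] [-179.99534772    1.00035725   92.97316595] 0.0
```

Free of contact. I rise straight up and look.

Call:
carry_out(moves="0 0 -10 0 0 0 60;0 0 -30 0 0 0 65;0 0 -60 0 0 0 70;0 0 -100 0 0 0 70;0 0 -140 0 0 0 70;0 0 -140 0 0 0 70;-90 0 -140 0 0 0 70;-90 0 -140 0 0 0 70;-90 0 -140 0 0 0 70")

```text
time: 19.5
ee_pos: [0.6295, 0.0686, 0.3502]
tcp_rot: [179.9, 1.1, 92.8]
wrist_force: [-0.0, -0.6, 0.2]
opening: 0.0701
grasp_force: 0.0
```

Run:
```python
from h import *
w=snap('wrist','w10.png');s=snap('scene','s10.png');d=snap('side','d10.png')
f=lambda i,k:cv2.resize(i[:,:,::-1],None,fx=k,fy=k,interpolation=cv2.INTER_CUBIC)
S=f(s['img'][120:250,270:400],3);D=f(d['img'][180:310,190:320],3)
W=f(w['img'][0:300,140:420],1.3)[:390]
cv2.imwrite('pics/f10.png',cv2.resize(np.hstack([S,W]),None,fx=.98,fy=1))
```

```text
(no output)
```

View pics/f10.png

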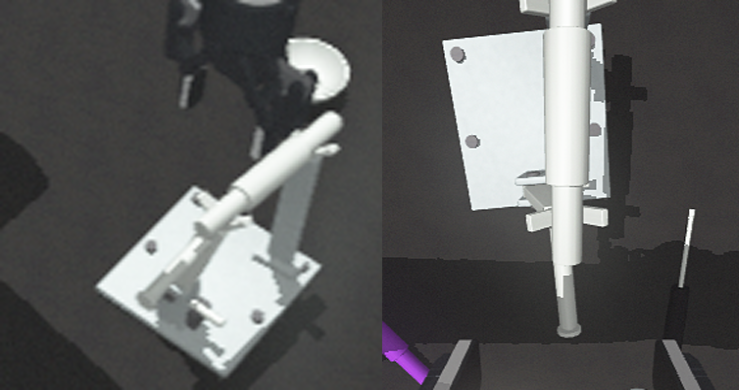

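The shaft lies across both V rests with its thick middle between them, centred. The arm is on its stop and the gripper is clear, so I hand the job in.

```bash
python3 -c "
from workcell import bot
print(bot.job_done())"
```

```text
the job is handed in; nothing more can be done
None
```

The folding arm is on its stop and holding open alone, the shaft rests across both V rests with its thick middle between them, and the job was handed in at about 20 s without my touching the spray can, screwdriver or dish; no verdict was returned.

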